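# Cam-clamp the heel block on the luthier's clamp board

## Robot

A 7-joint arm with a two-finger parallel gripper is mounted at the origin on the work surface. World frame = base frame: x ahead of the robot, y to its left, z up, the work surface at z = 0. Lengths are in m, angles in rad, forces in N, time in s.
With the tool pointing down it reaches from about 0.35 to 0.9 m from the base axis. Payload 8.1 kg.
Tool frame: the origin (TCP) lies at the very end of the fingers, on their centre line; the grasp point (between the pads) lies 19 mm behind it; z points along the fingers, y is the line along which they close (so a half turn about z gives the same grasp; the last joint's range is limited). The gripper opens to 92 mm and grips with 3 to 60 N. Pads are 19 mm wide; open, the fingers measure 130 mm over their backs; the gripper's body (75 mm by 190 mm) begins 47 mm behind the grasp point.
Start: joints at [1.083, 0.434, 0.025, 1.573, -0.012, 1.134, -0.075], TCP at [0.235, -0.579, 0.227] pointing down, gripper open.
Joint ranges: [-2.62, 2.62], [-0.44, 2.09], [-1.27, 1.32], [0.08, 2.57], [-1.32, 4.46], [0.12, 2], [-2.74, 2.74]. Speed limits (rad/s): [2.22, 2.22, 3.01, 3.01, 3.14, 3.14, 3.14].

## Interface

Orientations are given as a rotation vector (axis times angle).
In Python, from cell import observe, get_image, sign_off, find_in, trace, place_of gives the robot as it stands. The module is installed in compiled form; this text tells all that it offers.
- The arm moves only by the shell command python3 -m handwheel 'ROWS' [OPENING] [FORCE]. ROWS is JSON, a list of rows, each a list of 6 numbers: the shift along the tool's x, y, z each as a share of 0.02 m, from -1 to 1, then the turn, a rotation vector about the tool's x, y, z each as a share of 4 degrees, from -1 to 1. A call has 1 to 8 rows; each row shifts and turns the commanded pose from where the row before left it, along the tool's axes as they then stand; what a row does not reach is not made up. A row lasts 1/12 s, in which the tool goes at most 41.7 mm and 7.16 degrees, less where a joint would pass 70% of its speed; a pose out of reach is approached as far as the arm can. A call with a number of a shift or a turn outside -1 to 1 is refused whole. A call with a gripper value outside its range is refused whole. OPENING is the opening, from 0 (shut) to 1 (fully open), set as the call begins (- or left out, the last holds). The fingers move at their own pace and stop on an object; FORCE is the grip in N (left out, the last holds). Time passes only in rows, so rows that do not move let the fingers close. It gives the time, the measured TCP pose, the force, the opening and the grip force at its end, in the units of the state.
- observe(): the state, without advancing time (a new reading comes with each control period).
- get_image(name): name is "side" or "top" or "wrist"; returns a dict with "image" (400x640x3 uint8, red, green, blue), "fx", "fy", "cx", "cy" (pixels), "k1" (the pictures are not rectified: a ray, as slopes to the right and down, at radius r is drawn at 1 + k1 r^2 times it, then the intrinsics apply), "position" and "orientation" of the camera in the world. Camera axes: x right, y down, z forward; pixel columns grow to the right and rows downward; lengths in m; the calibration is good to about 2 mm. A picture is of the moment at which its call begins. There is no depth.
- sign_off(): hands the job in; it is judged then, once.
Trained networks look in the newest picture that a camera, given by its name, has taken for a name from the list of things; names that differ only in an ending like _2 or _b are one class to them, and where a whole thing is asked for, a point or a joint stands for the part that bears it (a point fixed in the world has none). Each returns a list of dicts, best first, with "score" (0 to 1); they miss things now and then, are a little off and sometimes report something else, mostly with a low value. They report only what shows in the picture. A call takes as long as a camera call. They do not tell look-alikes from the thing itself.
- find_in(label, camera): "rect" ([centre column, centre row, width, height] as shares, 0 to 1, of the picture: columns of its width, rows of its height, round what is visible of it).
- trace(label, camera): "region" (400x640 bool, what is visible of it) and "rect" ([centre column, centre row, width, height] as shares, 0 to 1, of the picture: columns of its width, rows of its height, round what is visible of it).
- place_of(label, camera): "point" ([column, row] as shares, 0 to 1, of the picture: columns of its width, rows of its height: a listed point, or the origin of a listed thing).
The state is a dict: "clock": time; "joints": joint angles; "dq": joint speeds; "joint_efforts": joint torques, N m; "position": TCP position; "ee_rot": TCP orientation; "force": force on the tool from outside, world axes, zero at the start; "ft_torque": the same for the moment, N m; "width": opening from 0.0 (shut) to 1.0 (fully open); "gripper_force": force on a finger pad.
Only numpy, scipy, OpenCV 4.12 (cv2) and the standard library are available. Lean on these libraries where they do the work, as an engineer would, in place of code of your own. Each camera call takes 0.05 s, during which the arm holds its last target. There are 200 camera calls.

## Task

Clamp the dark heel block on the clamp board ready for carving. Flip the cam lever to free the sliding jaw before you move the jaw, push the jaw along until the block sits snug and square, flat on the board, between the jaw and the fixed stop with no gaps, then flip the lever fully back over to lock the jaw. Leave the other things on the bench where they are.

Things in the scene. Friction and masses are not known exactly. Their poses are not given: they have to be found in the camera images.
- clamp_board: Plywood board fixed to the bench, 150 (x) x 450 (y) x 20 mm. Origin: at bench height on its centre line; it spans y -190 to 260. Its x points roughly away from the robot, z up. On it, from -y to +y: steel rail (40 wide, top 30 mm above bench, y -185 to 18) with sliding jaw and cam lever; loose heel block; fixed wooden stop (120 wide, y 130 to 165, top 65 mm above bench); cork block.
- stop_face (a point): Centre of the fixed stop's flat face, which looks to the board's -y, towards the jaw; 42.5 mm above the bench.
- jaw (a joint): Jaw's slide along the board's +y towards the stop, m: 0 to 0.100; 0.090 when the block is pinched square. Starts 0 to 0.04. Free it slides with about 2 N; locked, it holds 30 N. A wooden cheek 120 wide (x), 35 thick, top 67 mm above bench; behind it the steel lever housing (67 mm high), then at the rear an upright wooden back plate 70 wide (x), 14 thick, top 95 mm above bench.
- jaw_face (a point): Centre of the jaw's flat front face (looks to the board's +y), 44.5 mm above the bench; the stop-to-jaw opening is measured from here.
- jaw_back (a point): Point on the rear face (looks to the board's -y) of the jaw's upright back plate, at mid width, 80 mm above the bench: push here towards +y. It lies 99 mm behind jaw_face and 34 mm behind the lever's pivot; the lever clears it by 17 mm.
- lever (a joint): Cam lever's hinge, rad; axis along the board's y at lever_pivot. 0 = free, leaning 35 deg from upright to the board's +x (away from robot); 1.571 = end stop, locked, leaning 55 deg to -x (towards robot); lean to +x = 0.611 - value. Cam bites above 0.9, jaw is locked from 1.3. Stays where left. Starts 1.47 to 1.57. Turns with 1.5 N at the ball, about 8 N while the cam bites.
- lever_pivot (a point): Centre of the lever's hinge, 51 mm above the bench; it travels with the jaw.
- lever_ball (a point): Centre of the ball (28 mm across, rigid with the lever) at the lever's end, 100 mm from the pivot. The arm below it is 20 wide (along y) x 12 mm thick.
- heel_block: Loose dark wooden block, 110 (its x) x 70 (its y) x 45 mm high, 0.22 kg, lying flat on the board between jaw and stop, a little askew, 10 to 30 mm short of the stop. Origin: centre of its underside (20 mm above the bench); z up; its y roughly along the board's y.
- cork_block: Bystander: loose cork sanding block 90 x 50 x 30 mm on the board beyond the stop. Origin: centre of underside.
- mallet: Bystander: turned wooden mallet standing on its head, 92 mm across, 240 mm high. Origin: centre of underside.
- glue_bottle: Bystander: white glue bottle, 60 mm across, 160 mm high, standing. Origin: centre of underside.
- pencil_pot: Bystander: wooden pot, 72 mm across, 100 mm high. Origin: centre of underside.
- chisel: Bystander: chisel lying on the bench, 275 mm long, wooden handle 26 mm thick. Origin: on the bench under its middle; x towards its edge.
- try_square: Bystander: try square lying on the bench, stock 110 x 18 x 16 mm along its x, blade 155 mm long along its y. Origin: under the middle of the stock.
Mind the look-alikes: they are no part of the job. What is shaped like the heel_block but red is not meant.

How it is judged:
On the way, in this order (a step that is already met when the one before it is completed fails the run):
1. the lever is flipped over to free (below 0.7 rad) with the jaw not yet moved (under 15 mm from its start along the rail) (value of joint lever below 0.7 rad and distance of jaw_face from where it was at the start of the episode below 0.015 m), for 0.1 s.
2. with the lever still free (below 0.85 rad), the jaw has pushed the block square against the stop (value of joint lever below 0.85 rad and value of joint jaw between 0.0875 and 0.0925 m and y of heel_block in the frame of clamp_board between 0.0925 and 0.0975 m and x of heel_block in the frame of clamp_board between -0.035 and 0.035 m and angle between the y axis of heel_block and the y axis of clamp_board, either way round below 0.04 rad and angle between heel_block's own z axis and vertical below 0.05 rad and z of heel_block in the frame of clamp_board below 0.024 m), for 0.1 s.
At the end, for the whole second after the job is handed in: Lever locked (above 1.3 rad), jaw at 87.5 to 92.5 mm, block at rest, flat on the board (tilt < 0.05 rad, within 4 mm), seated between jaw and stop within 2.5 mm (board y 95 mm), within 35 mm of the centre line and square within 0.04 rad (value of joint lever above 1.3 rad and value of joint jaw between 0.0875 and 0.0925 m and y of heel_block in the frame of clamp_board between 0.0925 and 0.0975 m and x of heel_block in the frame of clamp_board between -0.035 and 0.035 m and angle between the y axis of heel_block and the y axis of clamp_board, either way round below 0.04 rad and angle between heel_block's own z axis and vertical below 0.05 rad and z of heel_block in the frame of clamp_board below 0.024 m and linear speed of heel_block below 0.01 m/s); the robot touches nothing.
It fails at once if another thing on the bench is shifted by more than 30 mm or knocked over (distance of any of cork_block, mallet, glue_bottle, pencil_pot, chisel, try_square from where it was at the start of the episode above 0.03 m or angle between any of cork_block, mallet, glue_bottle, pencil_pot, chisel, try_square's own z axis and vertical above 0.5 rad).
It also fails if it takes over 64 s, if anything falls off the work surface, if the arm or the gripper's body presses on something with over 40 N, if the wrist force passes 120 N, or if a joint passes its speed limit or range.

## Working session

There is one attempt and no reset: what is moved stays moved. The work goes in short steps, Python scripts to look and compute and a shell command to move; the robot and the scene stay as the last step left them, time stands still between calls to the robot, and variables do not carry over. Pictures are saved under pics/ and viewed, at most 10 in all, crops included, and the job is handed in when it is done.

```bash
mkdir -p pics; cat > h.py <<'E'
import numpy as np, cv2
from scipy.spatial.transform import Rotation as R
from cell import *
def rot(o):
    o=np.array(o,float)
    if o.shape==(3,3): return o
    return R.from_rotvec(o).as_matrix() if o.size==3 else R.from_quat(o).as_matrix()
def ray(c,col,row):
    d=np.array([(col-c['cx'])/c['fx'],(row-c['cy'])/c['fy']]);u=d.copy()
    for _ in range(20): u=d/(1+c['k1']*(u@u))
    v=rot(c['orientation'])@np.array([u[0],u[1],1]); return np.array(c['position']),v/np.linalg.norm(v)
def proj(c,p):
    q=rot(c['orientation']).T@(np.array(p)-c['position']);u=q[:2]/q[2];u=u*(1+c['k1']*(u@u))
    return u[0]*c['fx']+c['cx'],u[1]*c['fy']+c['cy']
def atz(c,col,row,z):
    o,v=ray(c,col,row); return o+v*(z-o[2])/v[2]
def tri(rs):
    A=0;b=0
    for o,v in rs:
        P=np.eye(3)-np.outer(v,v);A=A+P;b=b+P@o
    x=np.linalg.solve(A,b); return x,[np.linalg.norm((np.eye(3)-np.outer(v,v))@(x-o)) for o,v in rs]
E
cat > m.py <<'E'
from h import *
np.set_printoptions(precision=4,suppress=True)
s=observe();print(s['clock'],s['position'],s['ee_rot'],s['force'])
cs={}
for n in('side','top'):
    cs[n]=get_image(n);c=cs[n];print(n,c['position'],c['orientation'],c['fx'],c['k1'])
    cv2.imwrite(f'pics/{n}0.png',c['image'][:,:,::-1])
Z=dict(stop_face=.0425,jaw_face=.0445,jaw_back=.08,lever_pivot=.051,lever_ball=0,heel_block=.02,clamp_board=0,cork_block=.02,mallet=0,glue_bottle=0,pencil_pot=0,chisel=0,try_square=0)
for l,z in Z.items():
    rs=[]
    for n in cs:
        for i,r in enumerate(place_of(l,n)[:2]):
            p=np.array(r['point'])*[640,400]
            print(l,n,round(r['score'],2),p,'atz',atz(cs[n],*p,z))
            if i==0: rs.append(ray(cs[n],*p))
    if len(rs)==2: print('   tri',*tri(rs))
E
python3 m.py
```

```text
0.0 [ 0.2344 -0.5788  0.2259] [-3.0821 -0.6003  0.0008] [ 0.3968 -0.5616 -0.5373]
side [0.3536 0.9823 0.6851] [-0.3639  2.634  -1.4677] 364.25801545140916 0.023505630154780254
top [0.4401 0.0653 1.0796] [-2.1418  2.1708 -0.1316] 363.60413618639393 -0.04316438976353216
stop_face side 0.74 [305.28 227.48] atz [0.5958 0.1633 0.0425]
stop_face top 0.79 [286.016 191.32 ] atz [0.5934 0.1749 0.0425]
stop_face top 0.27 [308.608 199.92 ] atz [0.5675 0.1099 0.0425]
   tri [0.5924 0.1741 0.051 ] [np.float64(0.00022820959428207938), np.float64(0.00022820959428200628)]
jaw_face side 0.74 [323.712 204.2  ] atz [0.5741 0.0303 0.0445]
jaw_face top 0.92 [331.584 202.48 ] atz [0.559  0.0441 0.0445]
   tri [0.5642 0.0453 0.0545] [np.float64(0.006358188824553139), np.float64(0.006358188824553208)]
jaw_back side 0.61 [339.712 179.8  ] atz [ 0.5471 -0.0789  0.08  ]
jaw_back top 0.6 [369.6  205.92] atz [ 0.5439 -0.0601  0.08  ]
   tri [ 0.5431 -0.0586  0.0915] [np.float64(0.00035576175348299536), np.float64(0.0003557617534830317)]
lever_pivot side 0.74 [335.168 195.8  ] atz [ 0.5482 -0.0201  0.051 ]
lever_
[... 1931 characters left out ...]
0.0499 0.    ]
pencil_pot top 0.75 [237.696 162.48 ] atz [0.6904 0.3266 0.    ]
   tri [ 0.6957  0.3314 -0.0185] [np.float64(0.0010028778652550253), np.float64(0.0010028778652550563)]
chisel side 0.92 [305.216 328.52 ] atz [0.5043 0.4674 0.    ]
chisel top 0.69 [189.696 222.92 ] atz [0.5083 0.4681 0.    ]
chisel top 0.27 [305.6 197.6] atz [0.5799 0.1207 0.    ]
   tri [0.5063 0.4676 0.0002] [np.float64(0.002047370637742506), np.float64(0.0020473706377426336)]
try_square side 0.73 [270.72 184.8 ] atz [ 0.8099 -0.105   0.    ]
try_square top 0.63 [378.368 126.   ] atz [ 0.7989 -0.1046  0.    ]
   tri [ 0.8041 -0.1037  0.0001] [np.float64(0.005087419817840687), np.float64(0.005087419817840785)]
```

```bash
python3 - <<'E'
import cv2
a=cv2.imread('pics/top0.png')[60:320,200:500];b=cv2.imread('pics/side0.png')[120:300,220:420]
cv2.imwrite('pics/t1.png',cv2.resize(a,None,fx=2.3,fy=2.3,interpolation=3));cv2.imwrite('pics/s1.png',cv2.resize(b,None,fx=3,fy=3,interpolation=3))
E
```

```text
(no output)
```

View pics/t1.png

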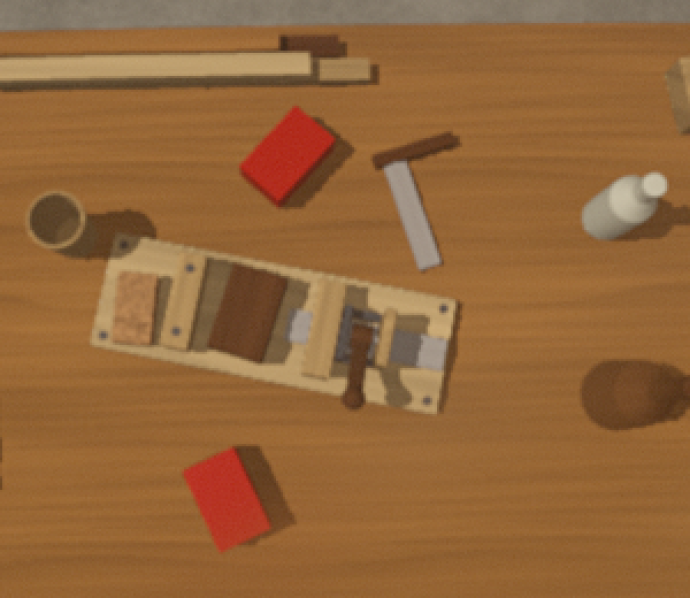

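View pics/s1.png

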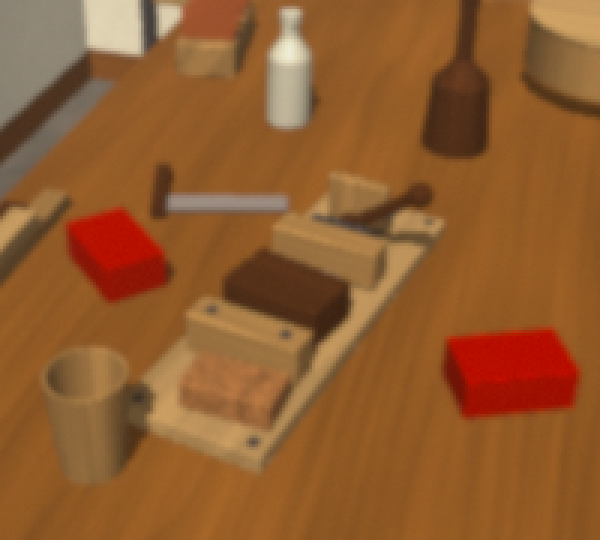

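The top view shows the clamp board running from crop (92,345) to (458,300). The dark block is at crop (247,312), the jaw cheek at (323,327), and the lever ball at (353,398), leaning towards the robot. Two red decoys lie off the board. In the side crop the ball is at (422,195). The networks' stop, jaw and ball-region points agree with this. Their best "heel_block" hits are the red decoys.

Next I fit the board pose and triangulate the ball.

```bash
cat > fit.py <<'E'
from h import *
from scipy.optimize import least_squares
np.set_printoptions(precision=4,suppress=True)
t=get_image('top');s=get_image('side')
T=lambda a,b:(200+a/2.3,60+b/2.3); S=lambda a,b:(220+a/3,120+b/3)
# board features: z, xy in board frame
obs=[(t,T(117,234),(.075,.26,.02)),(t,T(458,300),(.075,-.19,.02)),(t,T(438,412),(-.075,-.19,.02)),(t,T(92,345),(-.075,.26,.02)),
 (s,S(262,462),(-.075,.26,.02)),(s,S(443,222),(-.075,-.19,.02)),(s,S(313,346),(-.06,.165,.065)),(s,S(187,318),(.06,.165,.065))]
def W(q,p): c,n=np.cos(q[2]),np.sin(q[2]); return np.array([q[0]+c*p[0]-n*p[1],q[1]+n*p[0]+c*p[1],p[2]])
f=lambda q:np.concatenate([np.subtract(proj(c,W(q,p)),px) for c,px,p in obs])
r=least_squares(f,[.556,.03,-.2],loss='soft_l1');q=r.x;print('board',q,'res px',f(q).round(1))
loc=lambda w:np.linalg.inv([[np.cos(q[2]),-np.sin(q[2])],[np.sin(q[2]),np.cos(q[2])]])@(w[:2]-q[:2])
for ps in [((353.92,232),(359.87,185)),(T(353,398),S(422,195))]:
    b,e=tri([ray(t,*ps[0]),ray(s,*ps[1])]);print('ball',b,e,'board frame',loc(b))
for n,px,z in [('stop',(286.,191.3),.0425),('jface',(331.6,202.5),.0445),('jback',(369.6,205.9),.08),('pivot',(358.4,204.3),.051)]:
    print(n,loc(atz(t,*px,z)))
o=observe();M=rot(o['ee_rot']);print('tool axes cols\n',M)
yb=np.array([-np.sin(q[2]),np.cos(q[2]),0])
yt=yb if yb@M[:,1]>0 else -yb
G=np.c_[np.cross(yt,[0,0,-1]),yt,[0,0,-1]]
print('goal R rotvec in tool, units of 4deg',R.from_matrix(M.T@G).as_rotvec()*180/np.pi/4)
E
python3 fit.py
```

```text
board [ 0.5624  0.0451 -0.2053] res px [-0.7 -0.5 -0.  -0.7  0.1  0.8 -0.8  0.4  1.  -1.9  0.8 -1.5 -4.3  1.1
  0.  -2.2]
ball [ 0.4707 -0.0128  0.1099] [np.float64(0.0009801388105981957), np.float64(0.0009801388105981233)] board frame [-0.0779 -0.0754]
ball [ 0.468  -0.0115  0.1112] [np.float64(0.0009124482727048739), np.float64(0.0009124482727048786)] board frame [-0.0809 -0.0746]
stop [0.004  0.1335]
jface [-0.0032 -0.0018]
jback [ 0.0034 -0.1068]
pivot [ 0.0056 -0.0776]
tool axes cols
 [[ 0.9269  0.3753 -0.    ]
 [ 0.3753 -0.9269 -0.    ]
 [-0.      0.     -1.    ]]
goal R rotvec in tool, units of 4deg [0.0001 0.0001 8.4515]
```

Board yaw is −11.8°. The ball triangulates to z 0.110, against 0.108–0.116 expected. The jaw is at about 0.02. Plan: pinch the ball along board y, so it pivots freely in the pads, and swing it over. I lift and turn first, clear of the mallet.

```bash
python3 -m handwheel '[[0,0,-1,0,0,1],[0,0,-1,0,0,1],[0,0,-1,0,0,1],[0,0,-1,0,0,1],[0,0,0,0,0,1],[0,0,0,0,0,1],[0,0,0,0,0,1],[0,0,0,0,0,1]]' 0.7
python3 -m handwheel '[[0,-0.5,0,0,0,0.45],[0,-1,0,0,0,0],[0,-1,0,0,0,0],[0,-1,0,0,0,0],[0,-1,0,0,0,0],[0,-1,0,0,0,0],[0,-1,0,0,0,0],[0,-1,0,0,0,0]]'
python3 -m handwheel '[[0.2,-1,0,0,0,0],[0.2,-1,0,0,0,0],[0.2,-1,0,0,0,0],[0.2,-1,0,0,0,0],[0.2,-1,0,0,0,0],[0.2,-1,0,0,0,0],[0.2,-1,0,0,0,0],[0.2,-1,0,0,0,0]]'
python3 -m handwheel '[[0.5,-1,0,0,0,0],[0.5,-1,0,0,0,0],[0.5,-1,0,0,0,0],[0.5,-1,0,0,0,0],[0.5,-1,0,0,0,0],[0.5,-1,0,0,0,0],[0.5,-1,0,0,0,0],[0.5,-0.6,0,0,0,0]]'
cat > goal.py <<'E'
import sys
from h import *
np.set_printoptions(precision=3,suppress=True)
def togo(w,z):  # world xyz goal of grasp point
    o=observe();M=rot(o['ee_rot']);g=np.array([*w,z])-[0,0,.019]
    return M.T@(g-o['position'])/.02
if __name__=='__main__':
    o=observe();print(o['clock'],o['position'],'\n',rot(o['ee_rot']));a=[float(v) for v in sys.argv[1:4]];print(togo(a[:2],a[2]))
E
python3 goal.py 0.469 -0.012 0.110
```

```text
clock: 2.17
position: [0.2347, -0.5793, 0.3069]
ee_rot: [3.129, -0.278, 0.0]
force: [-0.4, 0.4, 0.4]
width: 0.698
gripper_force: 0.0
clock: 2.83
position: [0.2649, -0.4314, 0.3068]
ee_rot: [3.125, -0.322, 0.0]
force: [-0.2, -0.1, 0.5]
width: 0.701
gripper_force: 0.0
clock: 3.5
position: [0.329, -0.2813, 0.3069]
ee_rot: [3.125, -0.322, 0.001]
force: [-1.0, 0.2, 1.0]
width: 0.701
gripper_force: 0.0
clock: 4.17
position: [0.4389, -0.1475, 0.3069]
ee_rot: [-3.125, 0.319, -0.001]
force: [-0.1, 0.0, -0.8]
width: 0.7
gripper_force: 0.0
4.1667 [ 0.439 -0.148  0.307] 
 [[ 0.979 -0.202  0.001]
 [-0.202 -0.979  0.   ]
 [ 0.    -0.001 -1.   ]]
[ 0.101 -6.934 10.801]
```

```bash
python3 -m handwheel '[[0.1,-1,0.7,0,0,0],[0,-1,0.7,0,0,0],[0,-1,0.7,0,0,0],[0,-1,0.7,0,0,0],[0,-1,0.7,0,0,0],[0,-1,0.7,0,0,0],[0,-0.9,0.8,0,0,0],[0,0,0,0,0,0]]'
python3 goal.py 0.469 -0.012 0.110
python3 - <<'E'
from h import *
c=get_image('wrist');cv2.imwrite('pics/w1.png',c['image'][:,:,::-1])
for n in ('lever_ball','lever_pivot'):
    for r in place_of(n,'wrist')[:2]:
        p=np.array(r['point'])*[640,400];print(n,r['score'],p,[atz(c,*p,z).round(4) for z in (.11,.051)])
print('pred ball',proj(c,[.469,-.012,.11]),c['position'])
t=get_image('top')
for r in place_of('lever_ball','top')[:2]: print('top',r)
E
```

```text
clock: 4.83
position: [0.4672, -0.0113, 0.2045]
ee_rot: [-3.124, 0.314, 0.005]
force: [-0.7, -0.0, -0.2]
width: 0.701
gripper_force: 0.0
4.8333 [ 0.467 -0.011  0.204] 
 [[ 0.98  -0.199 -0.003]
 [-0.199 -0.98   0.002]
 [-0.003 -0.001 -1.   ]]
[0.113 0.02  5.673]
lever_ball 0.89 [310.528 200.32 ] [array([ 0.4725, -0.0106,  0.11  ]), array([ 0.4583, -0.0072,  0.051 ])]
lever_pivot 0.57 [315.328 104.4  ] [array([ 0.5448, -0.0292,  0.11  ]), array([ 0.5475, -0.0301,  0.051 ])]
pred ball (np.float64(313.054505796268), np.float64(204.02850634484832)) [ 0.53313508 -0.02531186  0.36204064]
top {'point': [0.517, 0.4992], 'score': 0.22}
```

View pics/w1.png

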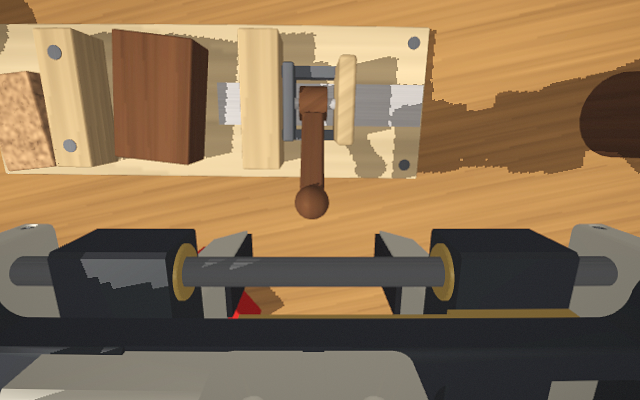

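The wrist view shows the ball at (312,202), centred in column between the fingers (around 245 and 380). That agrees with the prediction (313,204). I descend and close gently.

```bash
python3 -m handwheel '[[0.15,0,1,0,0,0],[0,0,1,0,0,0],[0,0,1,0,0,0],[0,0,1,0,0,0],[0,0,1,0,0,0],[0,0,0.65,0,0,0],[0,0,0,0,0,0],[0,0,0,0,0,0]]'
python3 -m handwheel '[[0,0,0,0,0,0],[0,0,0,0,0,0],[0,0,0,0,0,0],[0,0,0,0,0,0],[0,0,0,0,0,0],[0,0,0,0,0,0],[0,0,0,0,0,0],[0,0,0,0,0,0]]' 0 10
python3 goal.py 0.47 -0.012 0.110
```

```text
clock: 5.75
position: [0.4711, -0.0165, 0.094]
ee_rot: [3.125, -0.324, -0.001]
force: [0.6, 0.4, -0.1]
width: 0.7
gripper_force: 0.0
clock: 6.42
position: [0.4724, -0.0118, 0.0944]
ee_rot: [-3.121, 0.316, -0.004]
force: [1.7, 13.0, 1.1]
width: 0.296
gripper_force: 10.0
6.4167 [ 0.472 -0.012  0.094] 
 [[ 0.98  -0.201  0.003]
 [-0.201 -0.98   0.004]
 [ 0.002 -0.004 -1.   ]]
[-0.116  0.035  0.169]
```

```bash
python3 -m handwheel '[[0,-0.15,0,0,0,0],[0,0,0,0,0,0]]' - 15
python3 -m handwheel '[[0.3,0,-0.32,0,0,0],[0.3,0,-0.31,0,0,0],[0.35,0,-0.26,0,0,0],[0.35,0,-0.25,0,0,0],[0.4,0,-0.2,0,0,0],[0.39,0,-0.18,0,0,0],[0.42,0,-0.12,0,0,0],[0.42,0,-0.12,0,0,0]]'
python3 goal.py 0.47 -0.012 0.110
```

```text
clock: 6.58
position: [0.4723, -0.0113, 0.0942]
ee_rot: [-3.124, 0.32, -0.002]
force: [0.7, 7.0, 3.6]
width: 0.291
gripper_force: 15.0
clock: 7.25
position: [0.5276, -0.0243, 0.1291]
ee_rot: [3.125, -0.321, -0.005]
force: [-3.6, 1.7, 5.0]
width: 0.283
gripper_force: 15.0
7.25 [ 0.528 -0.024  0.129] 
 [[ 0.979 -0.203 -0.003]
 [-0.203 -0.979  0.   ]
 [-0.003  0.    -1.   ]]
[-2.937 -0.017  1.916]
```

```bash
python3 -m handwheel '[[0.48,0,-0.05,0,0,0],[0.47,0,-0.04,0,0,0],[0.44,0,0.03,0,0,0],[0.43,0,0.05,0,0,0],[0.42,0,0.1,0,0,0],[0.42,0,0.13,0,0,0],[0.4,0,0.17,0,0,0],[0.39,0,0.2,0,0,0]]'
cat > st.py <<'E'
from h import *
q=[.5624,.0451,-.2053]
o=observe();p=o['position']+.019*rot(o['ee_rot'])[:,2]*-1
Rb=R.from_rotvec([0,0,q[2]]).as_matrix();b=Rb.T@(p-[q[0],q[1],0])
print('grip in board',b.round(4),'lean',np.degrees(np.arctan2(b[0],b[2]-.051)).round(1),'r',np.hypot(b[0],b[2]-.051).round(4),'force in board',(Rb.T@o['force']).round(1),o['width'],o['clock'])
E
python3 st.py
python3 - <<'E'
from h import *
c=get_image('wrist');cv2.imwrite('pics/w2.png',c['image'][:,:,::-1])
s=get_image('side');cv2.imwrite('pics/s2.png',cv2.resize(s['image'][120:300,220:420,::-1],None,fx=3,fy=3,interpolation=3))
E
```

```text
clock: 7.92
position: [0.5968, -0.0394, 0.1167]
ee_rot: [3.124, -0.322, -0.001]
force: [-0.2, -0.1, 0.9]
width: 0.012
gripper_force: 0.0
grip in board [ 0.051  -0.0757  0.1357] lean 31.0 r 0.0988 force in board [-0.1 -0.2  0.9] 0.011600939461086339 7.9167
```

View pics/w2.png

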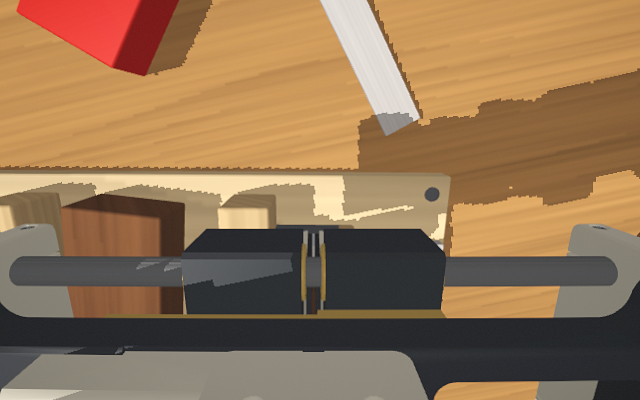

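View pics/s2.png

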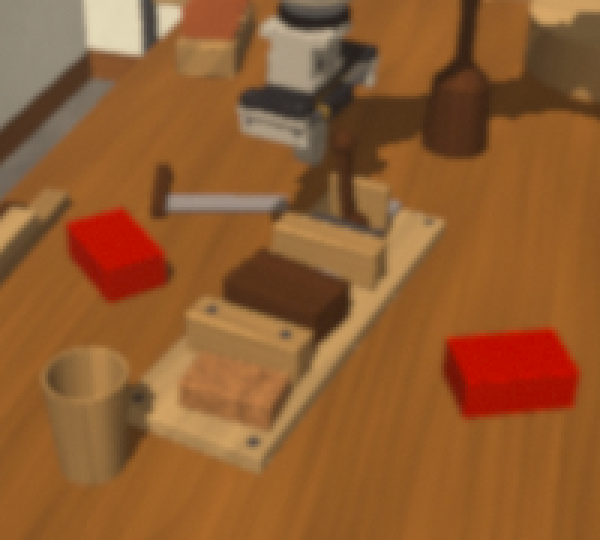

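The ball slipped out near the top. The side crop shows the lever about upright, ball at (345,143), with the closed fingers beyond it on the +x side. The jaw has not moved. I lift clear, locate the ball, then push it the rest of the way from the −x side.

```bash
python3 -m handwheel '[[0,0,-1,0,0,0],[0,0,-1,0,0,0],[0,0,-1,0,0,0],[0,0,-1,0,0,0],[-1,0,0,0,0,0],[-1,0,0,0,0,0],[-1,0,0,0,0,0],[-1,0,0,0,0,0]]'
python3 -m handwheel '[[-1,0,0,0,0,0],[-0.5,0,0,0,0,0],[0,0,0,0,0,0]]'
cat > ball.py <<'E'
from h import *
q=[.5624,.0451,-.2053];Rb=R.from_rotvec([0,0,q[2]]).as_matrix();B=lambda p:(Rb.T@(np.array(p)-[q[0],q[1],0])).round(4)
for l in ('lever_ball','jaw_face','jaw_back'):
    rs=[]
    for n in ('side','wrist','top'):
        c=get_image(n)
        for r in place_of(l,n)[:2]:
            p=np.array(r['point'])*[640,400];print(l,n,round(r['score'],2),p,B(atz(c,*p,{'lever_ball':.145,'jaw_face':.0445,'jaw_back':.08}[l])));rs.append((n,ray(c,*p)))
    for i in range(len(rs)):
        for j in range(i):
            if rs[i][0]!=rs[j][0]:
                x,e=tri([rs[i][1],rs[j][1]])
                if e[0]<.006: print('  tri',rs[i][0],rs[j][0],B(x),round(e[0],4))
E
python3 ball.py; python3 st.py
```

```text
clock: 8.68
position: [0.5168, -0.0223, 0.1969]
ee_rot: [3.125, -0.322, -0.001]
force: [0.4, -0.1, 0.1]
width: 0.007
gripper_force: 0.0
clock: 8.93
position: [0.4868, -0.016, 0.1971]
ee_rot: [3.125, -0.32, -0.002]
force: [-0.2, 0.0, 0.7]
width: 0.004
gripper_force: 0.0
lever_ball side 0.74 [335.296 164.68 ] [ 0.0199 -0.1018  0.145 ]
lever_ball wrist 0.97 [311.616 114.52 ] [ 0.0127 -0.0747  0.145 ]
lever_ball top 0.67 [236.096 164.52 ] [0.036  0.2634 0.145 ]
  tri wrist side [ 0.0107 -0.0754  0.1592] 0.0018
jaw_face side 0.8 [324.224 204.   ] [ 0.0136 -0.014   0.0445]
jaw_face wrist 0.72 [243.712 126.8  ] [ 0.0038 -0.01    0.0445]
jaw_face wrist 0.66 [352.128 128.68 ] [ 0.002  -0.1124  0.0445]
jaw_face top 0.52 [334.592 203.   ] [-0.003  -0.0104  0.0445]
  tri wrist side [ 0.0073 -0.0094  0.0486] 0.0038
  tri top wrist [ 0.0011 -0.009   0.0322] 0.003
jaw_back side 0.94 [335.68 177.68] [ 0.0284 -0.1313  0.08  ]
jaw_back wrist 0.59 [353.728 127.   ] [ 0.0036 -0.1095  0.08  ]
grip in board [-0.0594 -0.0751  0.2161] lean -19.8 r 0.1755 force in board [ 0.1 -0.2 -0.1] 0.006642297892036174 9.8333
```

The ball is at board x≈0.011, z≈0.155: lean ≈6°, lever ≈0.5, so it is free, and the jaw is at ≈0.0205. I regrip the ball there, lean it further, and pull the jaw by it, since the pads push squarely along y.

```bash
python3 -m handwheel '[[1,0,0,0,0,0],[1,0,0,0,0,0],[1,0,0,0,0,0],[0.5,0,0,0,0,0],[0,0,0,0,0,0],[0,0,0,0,0,0]]' 0.7
python3 -m handwheel '[[0,0,1,0,0,0],[0,0,1,0,0,0],[0,0,1,0,0,0],[0,0,0.4,0,0,0],[0,0,0,0,0,0]]'
python3 -m handwheel '[[0,0,0,0,0,0],[0,0,0,0,0,0],[0,0,0,0,0,0],[0,0,0,0,0,0],[0,0,0,0,0,0],[0,0,0,0,0,0]]' 0 20
python3 st.py
python3 -m handwheel '[[0.4,0,0.07,0,0,0],[0.4,0,0.1,0,0,0],[0.4,0,0.15,0,0,0],[0,0,0,0,0,0]]'; python3 st.py
```

```text
clock: 10.33
position: [0.557, -0.0304, 0.1967]
ee_rot: [-3.125, 0.322, 0.002]
force: [-0.5, -0.6, 0.0]
width: 0.388
gripper_force: 0.0
clock: 10.75
position: [0.5552, -0.0304, 0.1275]
ee_rot: [3.125, -0.321, -0.006]
force: [-0.5, 0.8, -0.1]
width: 0.692
gripper_force: 0.0
clock: 11.25
position: [0.5577, -0.0306, 0.1295]
ee_rot: [3.125, -0.322, 0.001]
force: [0.1, -0.9, -0.0]
width: 0.315
gripper_force: 0.0
grip in board [ 0.0108 -0.0751  0.1485] lean 6.3 r 0.0981 force in board [ 0.3 -0.8 -0. ] 0.31524394957139296 11.25
clock: 11.58
position: [0.5834, -0.0361, 0.1224]
ee_rot: [-3.125, 0.323, -0.003]
force: [2.2, -1.5, 5.0]
width: 0.287
gripper_force: 20.0
grip in board [ 0.0371 -0.0753  0.1414] lean 22.3 r 0.0978 force in board [ 2.5 -1.1  5. ] 0.2868815337655551 11.5833
```

```bash
python3 -m handwheel '[[0,-0.3,0,0,0,0],[0,-0.3,0,0,0,0],[0,-0.3,0,0,0,0],[0,-0.3,0,0,0,0],[0,-0.3,0,0,0,0],[0,-0.3,0,0,0,0],[0,-0.3,0,0,0,0]]'; python3 st.py
python3 -m handwheel '[[0,-0.2,0,0,0,0],[0,-0.2,0,0,0,0],[0,-0.2,0,0,0,0],[0,-0.2,0,0,0,0],[0,0,0,0,0,0]]'; python3 st.py;python3 ball.py | grep -v top
```

```text
clock: 12.17
position: [0.5903, 0.006, 0.1233]
ee_rot: [3.125, -0.322, 0.003]
force: [2.2, -4.0, 6.0]
width: 0.293
gripper_force: 20.0
grip in board [ 0.0353 -0.0325  0.1423] lean 21.1 r 0.0978 force in board [ 2.9 -3.5  6. ] 0.2928954941076228 12.1667
clock: 12.58
position: [0.5936, 0.0224, 0.1233]
ee_rot: [-3.125, 0.32, -0.003]
force: [2.4, -1.6, 5.3]
width: 0.292
gripper_force: 20.0
grip in board [ 0.0352 -0.0159  0.1423] lean 21.1 r 0.0979 force in board [ 2.7 -1.1  5.3] 0.29243640651888125 12.5833
lever_ball side 0.7 [320.32 176.48] [ 0.0272 -0.007   0.145 ]
lever_ball wrist 0.58 [312.576 265.2  ] [ 0.038 -0.016  0.145]
  tri wrist side [ 0.0334 -0.0168  0.138 ] 0.0014
jaw_face side 0.95 [319.616 214.4  ] [0.0005 0.0453 0.0445]
jaw_back side 0.73 [329.792 186.6  ] [ 0.0204 -0.067   0.08  ]
jaw_back side 0.73 [298.496 252.48 ] [-0.0495  0.2657  0.08  ]
```

Works. About 10 mm remain, so I advance slowly in small steps and watch the force.

```bash
python3 -m handwheel '[[0,-0.12,0,0,0,0],[0,-0.12,0,0,0,0],[0,-0.1,0,0,0,0],[0,0,0,0,0,0]]'; python3 st.py
python3 -m handwheel '[[0,-0.1,0,0,0,0],[0,-0.1,0,0,0,0],[0,0,0,0,0,0]]'; python3 st.py
```

```text
clock: 13.82
position: [0.5949, 0.0285, 0.1233]
ee_rot: [3.125, -0.321, 0.003]
force: [1.8, -2.3, 5.5]
width: 0.29
gripper_force: 20.0
grip in board [ 0.0352 -0.0097  0.1423] lean 21.1 r 0.0979 force in board [ 2.2 -1.9  5.5] 0.28989722415171265 13.8167
clock: 14.07
position: [0.5957, 0.0323, 0.1234]
ee_rot: [3.125, -0.321, 0.003]
force: [2.1, -3.6, 6.8]
width: 0.29
gripper_force: 20.0
grip in board [ 0.0352 -0.0057  0.1424] lean 21.1 r 0.0979 force in board [ 2.8 -3.1  6.8] 0.29028753743634256 14.0667
```

```bash
python3 -m handwheel '[[0,-0.1,0,0,0,0],[0,-0.1,0,0,0,0],[0,0,0,0,0,0]]'; python3 st.py
python3 - <<'E'
from h import *
s=get_image('side');cv2.imwrite('pics/s3.png',cv2.resize(s['image'][150:290,230:390,::-1],None,fx=5,fy=4.2,interpolation=2)[:590])
E
```

```text
clock: 14.32
position: [0.5965, 0.0357, 0.1234]
ee_rot: [3.124, -0.322, 0.003]
force: [2.2, -4.2, 7.6]
width: 0.289
gripper_force: 20.0
grip in board [ 0.0352 -0.0022  0.1424] lean 21.1 r 0.0979 force in board [ 3.  -3.7  7.6] 0.2886048548834931 14.3167
```

View pics/s3.png

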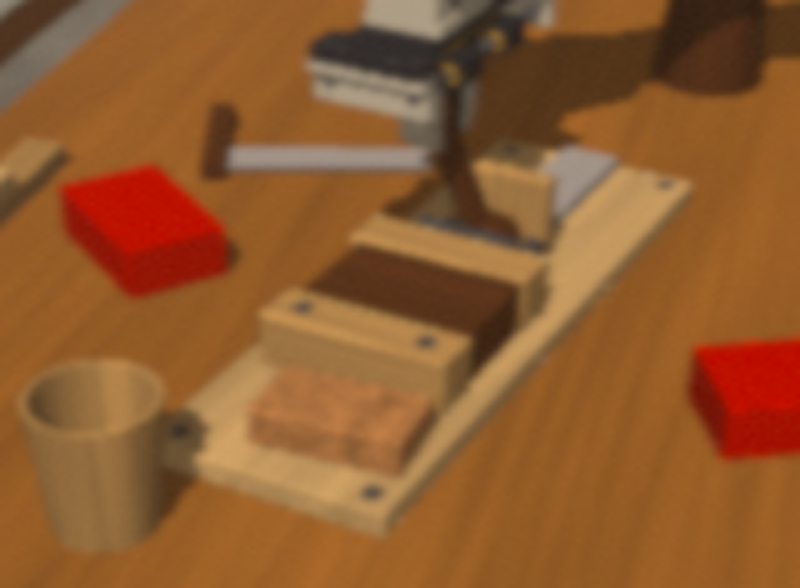

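The side crop shows the jaw on the block at about (530,290) and the stop's front at (365,330). The gap is nearly closed, and the force shows no contact with the stop yet. I continue in small steps.

```bash
for i in 1; do python3 -m handwheel '[[0,-0.1,0,0,0,0],[0,-0.05,0,0,0,0],[0,0,0,0,0,0]]' >/dev/null; python3 st.py
python3 -m handwheel '[[0,-0.1,0,0,0,0],[0,0,0,0,0,0],[0,0,0,0,0,0]]'>/dev/null; python3 st.py;done
```

```text
grip in board [ 0.0353 -0.0018  0.1423] lean 21.2 r 0.0979 force in board [  1.7 -10.2   9.7] 0.28991288824853917 14.6167
grip in board [ 0.0355 -0.0016  0.1422] lean 21.3 r 0.0978 force in board [  2.  -14.8   9.8] 0.29021403787609473 14.8667
```

It is pinched: the jaw stopped while the y force rose to 15 N. I push a touch more, then swing the lever back with a firmer grip.

```bash
python3 -m handwheel '[[0,-0.1,0,0,0,0],[0,0,0,0,0,0],[0,0,0,0,0,0]]' - 40 >/dev/null; python3 st.py
python3 -m handwheel '[[-0.42,0,-0.13,0,0,0],[-0.43,0,-0.11,0,0,0],[-0.46,0,-0.07,0,0,0],[-0.47,0,-0.02,0,0,0],[-0.47,0,0.02,0,0,0],[-0.46,0,0.07,0,0,0],[0,0,0,0,0,0]]'; python3 st.py
```

```text
grip in board [ 0.0357 -0.0014  0.1421] lean 21.4 r 0.0979 force in board [  1.8 -18.6  12.3] 0.28399645841713894 15.1167
clock: 15.7
position: [0.5408, 0.0485, 0.1268]
ee_rot: [3.117, -0.326, -0.007]
force: [-5.4, -18.7, 7.0]
width: 0.286
gripper_force: 40.0
grip in board [-0.0218 -0.001   0.1458] lean -12.9 r 0.0973 force in board [ -1.5 -19.4   7. ] 0.2856035990639745 15.7
```

```bash
python3 -m handwheel '[[-0.33,0,0.08,0,0,0],[-0.33,0,0.1,0,0,0],[-0.39,0,0.18,0,0,0],[-0.38,0,0.2,0,0,0],[-0.35,0,0.24,0,0,0],[-0.34,0,0.26,0,0,0],[0,0,0,0,0,0]]'; python3 st.py
```

```text
clock: 16.28
position: [0.4996, 0.0574, 0.1054]
ee_rot: [3.118, -0.327, -0.006]
force: [-5.2, -17.3, 0.2]
width: 0.285
gripper_force: 40.0
grip in board [-0.0639 -0.0006  0.1244] lean -41.1 r 0.0973 force in board [ -1.6 -18.    0.2] 0.28513583832765227 16.2833
```

```bash
python3 -m handwheel '[[-0.3,0,0.3,0,0,0],[-0.3,0,0.31,0,0,0],[-0.15,0,0.2,0,0,0],[-0.15,0,0.22,0,0,0],[0,0,0,0,0,0]]'; python3 st.py
```

```text
clock: 16.7
position: [0.4809, 0.0611, 0.0847]
ee_rot: [3.117, -0.326, -0.01]
force: [-9.0, -18.7, 12.4]
width: 0.28
gripper_force: 40.0
grip in board [-0.0829 -0.0008  0.1037] lean -57.6 r 0.0983 force in board [ -5.  -20.2  12.4] 0.2801379852040489 16.7
```

```bash
python3 -m handwheel '[[0,0.4,0,0,0,0],[0,0,0,0,0,0],[0,0,0,0,0,0],[0,0,0,0,0,0],[0,0,0,0,0,0]]' 0.7
python3 -m handwheel '[[0,0,-1,0,0,0],[0,0,-1,0,0,0],[0,0,-1,0,0,0],[0,0,-1,0,0,0],[0,0,-1,0,0,0],[0,0,-1,0,0,0],[0,0,0,0,0,0]]'; python3 st.py; python3 ball.py
python3 - <<'E'
from h import *
c=get_image('wrist');cv2.imwrite('pics/w4.png',c['image'][:,:,::-1])
s=get_image('side');cv2.imwrite('pics/s4.png',cv2.resize(s['image'][150:290,230:390,::-1],None,fx=5,fy=4.2,interpolation=2)[:590])
E
```

```text
clock: 17.12
position: [0.4833, 0.0587, 0.0856]
ee_rot: [-3.125, 0.321, 0.0]
force: [0.8, -0.5, 0.1]
width: 0.594
gripper_force: 0.0
clock: 17.7
position: [0.4853, 0.0591, 0.2092]
ee_rot: [-3.124, 0.321, -0.008]
force: [0.5, 1.2, 0.7]
width: 0.702
gripper_force: 0.0
grip in board [-0.0784 -0.0021  0.2282] lean -23.9 r 0.1938 force in board [0.2 1.3 0.7] 0.7023794961600658 17.7
lever_ball side 0.47 [353.024 194.68 ] [-0.101   0.0428  0.145 ]
lever_ball wrist 0.72 [306.88 202.08] [-0.0675  0.0011  0.145 ]
  tri wrist side [-0.0801 -0.0006  0.1141] 0.0054
jaw_face side 0.96 [315.904 214.2  ] [0.011  0.0498 0.0445]
jaw_face side 0.55 [251.072 273.88 ] [0.0342 0.3541 0.0445]
jaw_face wrist 0.82 [243.392 105.   ] [0.0021 0.0625 0.0445]
  tri wrist side [0.0033 0.0613 0.0537] 0.0018
jaw_back side 0.68 [329.472 187.4  ] [ 0.0191 -0.0619  0.08  ]
jaw_back wrist 0.61 [350.592 101.28 ] [ 0.004  -0.0355  0.08  ]
jaw_back top 0.62 [235.904 163.4  ] [0.0502 0.2834 0.08  ]
  tri wrist side [ 0.0044 -0.0327  0.0993] 0.0017
```

View pics/w4.png

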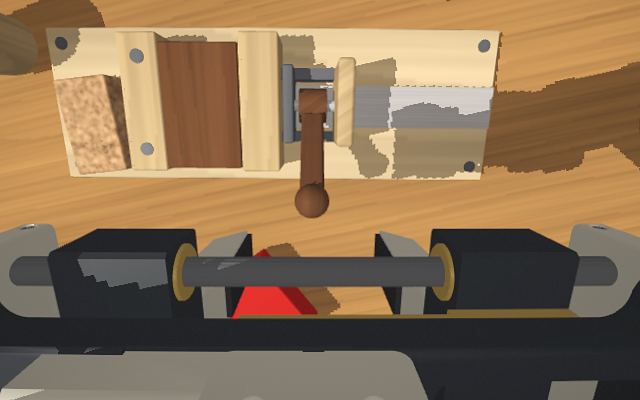

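View pics/s4.png

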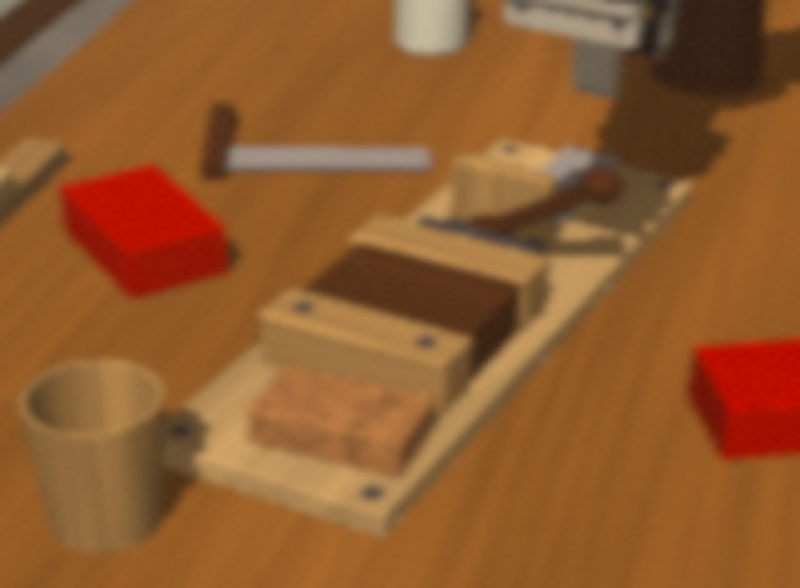

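The wrist view shows the block (160–240, 42–167) flush and square between stop and jaw, with the ball at (312,200), fully over. The side view agrees, nothing else has moved, and the gripper is clear.

```bash
python3 -c "
from cell import sign_off
print(sign_off())"
```

```text
the job is handed in; nothing more can be done
None
```

I clamped the heel block square and flush between the jaw and the stop, locked the lever fully over, saw no bystander moved in the last pictures, and handed the job in; no verdict came back.

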